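# Shift the gearbox trainer into third

## Robot

A 6-joint arm with a two-finger parallel gripper is mounted at the origin on the work surface. World frame = base frame: x ahead of the robot, y to its left, z up, the work surface at z = 0. Lengths are in m, angles in rad, forces in N, time in s.
With the tool pointing down it reaches from about 0.35 to 0.975 m from the base axis. Payload 4.9 kg.
Tool frame: the origin (TCP) lies on the centre line of the jaws, within the pads' length; the fingertips stand 14 mm ahead of it and the grasp point (between the pads) lies 5 mm behind it; x points along the fingers, z is the direction in which the jaws open and shut, and the axes are right-handed (so a half turn about x gives the same grasp; the last joint's range is limited). The gripper opens to 85 mm and grips with 20 to 120 N. Pads are 22 mm wide; open, the fingers measure 114 mm over their backs; the gripper's body (76 mm by 85 mm) begins 54 mm behind the grasp point. The pads swing forward as they close: fully open they stand 13 mm farther back than shut.
Start: joints at [-1.448, 0.053, 1.613, -0, 1.476, -0.119], TCP at [0.15, -0.607, 0.245] pointing down, gripper open.
Joint ranges: [-3.01, 3.01], [-1.01, 2.22], [0.06, 2.58], [-1.02, 4.17], [0.09, 2.62], [-3.14, 3.14]. Speed limits (rad/s): [2.57, 2.57, 3.14, 3.14, 3.14, 3.14].

## Interface

Orientations are given as a rotation vector (axis times angle).
In Python, from station import ctrl gives the robot as it stands.
- The arm moves only by the tool move_arm, never from a script. Its argument "increments" is a list that holds one entry, the list of rows, each a list of 4 numbers: the shift along the tool's x, y, z in units of 25 cm (1.0 is 25 cm), then the turn about the tool's x in units of 90 degrees (1.0 is 90 degrees). A call has 1 to 20 rows; each row shifts and turns the commanded pose from where the row before left it, along the tool's axes as they then stand; what a row does not reach is not made up. A row lasts 1/12 s, in which the tool goes at most 41.7 mm and 7.16 degrees, less where a joint would pass 70% of its speed; a pose out of reach is approached as far as the arm can. A call with a number of a shift or a turn outside -1 to 1 is refused whole. A call with a gripper value outside its range is refused whole. "gripper" is the closure, from 0 (fully open) to 1 (shut), set as the call begins (left out, the last holds). The fingers move at their own pace and stop on an object; "squeeze" is the grip in N (left out, the last holds). Time passes only in rows, so rows that do not move let the fingers close. It gives the time, the measured TCP pose, the force and the opening at its end, in the units of the state.
- ctrl.get_obs(): the state, without advancing time (a new reading comes with each control period).
- ctrl.get_image(name): name is "side" or "top"; returns a dict with "pixels" (400x640x3 uint8, red, green, blue), "depth" (400x640 float32, m along the optical axis (not along the pixel's ray), 0 where there is no reading), "K" (3x3 intrinsics, pixels), "extrinsics" (4x4, takes a point from camera to world coordinates). Camera axes: x right, y up, looking along -z (the intrinsics and any distortion apply to the point x, -y, -z); pixel columns grow to the right and rows downward; lengths in m; the calibration is good to about 2 mm. A picture is of the moment at which its call begins.
- ctrl.finish_job(): hands the job in, once; it reports no verdict.
Trained networks look in the newest picture that a camera, given by its name, has taken for a name from the list of things; names that differ only in an ending like _2 or _b are one class to them, and where a whole thing is asked for, a point or a joint stands for the part that bears it (a point fixed in the world has none). Each returns a list of dicts, best first, with "score" (0 to 1); they miss things now and then, are a little off and sometimes report something else, mostly with a low value. They report only what shows in the picture. A call takes as long as a camera call.
- ctrl.trace(camera, target): "region" (400x640 bool, what is visible of it) and "pixel" ([row, column] in pixels, amid what is visible of it).
The state is a dict: "t": time; "q": joint angles; "dq": joint speeds; "effort": joint torques, N m; "tool_pos": TCP position; "tool_rot": TCP orientation; "contact_force": force on the tool from outside, world axes, zero at the start; "wrist_torque": the same for the moment, N m; "opening": finger opening in m.
Only numpy, scipy, OpenCV 4.12 (cv2) and the standard library are available. Lean on these libraries where they do the work, as an engineer would, in place of code of your own. Each camera call takes 0.05 s, during which the arm holds its last target. There are 200 camera calls.

## Task

On the gearshift trainer, put the lever into third gear: from wherever it stands in the left-hand slot bring it to the middle crossing, push it across to the right, then push it forward, away from the robot, fully home into the slot marked with three red dots. Only push the knob with your fingertips or the outside of the fingers: do not pinch it or force it, and do not disturb the exhibits around it. Leave the lever standing in third and come clear of it.

Things in the scene. Friction and masses are not known exactly. Their poses are not given: they have to be found in the camera images.
- trainer: Fixed green box 200 x 160 x 120 mm tall, foot 230 x 190 mm, aluminium top plate with an H gate. Origin: centre of the underside; x forward (away from the robot, along the slots), y left, z up. Slots 14 mm left and right of centre, joined by a crossing along y at the centre. Dots: first 1 black (front left), second 2 (rear left), third 3 red (front right), fourth 4 (rear right).
- gearstick: The lever: a 12 mm round steel rod with a red knob. It pivots about a point 30 mm above the table at the trainer's centre (its origin); z points along the lever to the knob. It leans up to 0.29 rad forward or back and 0.165 rad left or right, and stays where it is left; moving it takes about 2 N at the knob.
- knob (a point): Centre of the red knob, 200 mm from the pivot along the lever, so about 230 mm above the table. The knob is an upright cylinder 36 mm across and 46 mm tall, slightly tapered at both ends.
- shift (a joint): Forward/back lean of the lever, rad: +0.29 fully forward (about 57 mm at the knob), 0 the crossing, -0.29 fully back. It starts anywhere in the left-hand slot. Near 0 (within 0.035 rad, or 7 mm at the knob) it passes freely across; the ribs between the slots have round noses.
- across (a joint): Sideways lean of the lever, rad: -0.165 the left-hand slot (where it starts), +0.165 the right-hand slot (33 mm either side at the knob).
- binoculars: Loose binoculars lying flat, 130 x 118 x 50 mm. Origin: centre of the underside.
- mug: Loose white mug, 76 mm across, 80 mm tall. Origin: centre of the underside.
- gearwheel: Loose steel gearwheel lying flat, 96 mm across, 30 mm tall. Origin: centre of the underside.
- compass: Loose brass pocket compass, 60 mm across, 16 mm tall. Origin: centre of the underside.
- torch: Loose khaki box torch standing upright, 52 x 75 x 120 mm tall. Origin: centre of the underside.
- flask: Loose green flask standing upright, 72 mm across, 160 mm tall. Origin: centre of the underside.
- wrench: Loose wrench lying beside the trainer, under 20 mm tall. Origin on its underside.

How it is judged:
On the way, in this order (a step that is already met when the one before it is completed fails the run):
1. the lever is across in the right-hand column, at the crossing (value of joint across above 0.12 rad and value of joint shift between -0.1 and 0.1 rad), for 0.05 s.
2. the lever is pushed forward, home in the third slot (value of joint shift above 0.25 rad and value of joint across above 0.12 rad), for 0.2 s.
At the end, for the whole second after the job is handed in: The lever stands at rest in the third slot (front right): within 0.04 rad (8 mm at the knob) of the forward end, and leaning right by more than 0.12 rad (all of step 2 and velocity of joint shift between -0.05 and 0.05 rad/s); the robot touches nothing.
It fails at once if the lever is pinched or forced: more than 32 N between fingers and lever (contact force between the fingers and gearstick above 32 N).
It fails at once if an exhibit is moved more than 20 mm (distance of any of binoculars, mug, gearwheel, compass, torch, flask, wrench from where it was at the start of the episode above 0.02 m).
It also fails if it takes over 61 s, if anything falls off the work surface, if the arm or the gripper's body presses on something with over 40 N, if the wrist force passes 120 N, or if a joint passes its speed limit or range.

## Working session

There is one attempt and no reset: what is moved stays moved. The work goes in short steps, Python scripts to look and compute and a tool call to move; the robot and the scene stay as the last step left them, time stands still between calls to the robot, and variables do not carry over. Pictures are saved under pics/ and viewed, about 8 in all and at most 12, crops included, and the job is handed in when it is done.

Besides the shell and the picture viewer there is one more tool, called after ">>>" as name([rows], argument=value, ...), one row to a line, values as JSON. move_arm: Moves the arm, as the interface text tells. Shifts and turns lie within -1 to 1; 1 stands for 25 cm of shift or 90 degrees of turn. Its arguments: {"type":"object","properties":{"increments":{"type":"array","items":{"type":"array","items":{"type":"array","items":{"type":"number","minimum":-1,"maximum":1}}}},"gripper":{"type":"number"},"squeeze":{"type":"number"}},"required":["increments"]}

```bash
mkdir -p pics; cat > h.py <<'E'
import numpy as np,cv2
from station import ctrl
from scipy.spatial.transform import Rotation as R
def world(im):
    d=im["depth"];K=im["K"];v,u=np.mgrid[:400,:640]
    p=np.stack([(u-K[0,2])/K[0,0]*d,-(v-K[1,2])/K[1,1]*d,-d,np.ones_like(d)],-1)
    w=(p@np.array(im["extrinsics"]).T)[...,:3]; w[d<=0]=np.nan
    return w
def red(im):
    h=cv2.cvtColor(im["pixels"],cv2.COLOR_RGB2HSV)
    return ((h[...,0]<8)|(h[...,0]>172))&(h[...,1]>140)&(h[...,2]>70)
E
python3 - <<'E'
from h import *
np.set_printoptions(precision=3,suppress=True)
o=ctrl.get_obs();print(o["t"],o["tool_pos"],R.from_rotvec(o["tool_rot"]).as_matrix(),o["contact_force"],o["opening"])
ims=[]
for c in("side","top"):
    im=ctrl.get_image(c);ims.append(im["pixels"]);w=world(im)
    print(c,im["K"].tolist(),im["extrinsics"])
    for n in("knob","gearstick","trainer"):
        for t in ctrl.trace(c,n)[:2]:
            p=w[t["region"]];p=p[~np.isnan(p[:,0])]
            print(n,t["score"],t["pixel"],t["region"].sum(),np.median(p,0),np.percentile(p,2,axis=0),np.percentile(p,98,axis=0))
cv2.imwrite("pics/a.png",cv2.cvtColor(np.vstack([cv2.resize(i,(480,300),interpolation=cv2.INTER_AREA) for i in ims]),cv2.COLOR_RGB2BGR))
E
```

```text
0.0 [ 0.15  -0.606  0.244] [[-0.     0.971  0.239]
 [ 0.002  0.239 -0.971]
 [-1.     0.    -0.002]] [ 0.377 -0.769  0.343] 0.08523513547708425
side [[422.85271911597397, 0.0, 319.1666877452911], [0.0, 422.85271911597397, 199.92722928740278], [0.0, 0.0, 1.0]] [[-0.633  0.45  -0.63  -0.239]
 [-0.774 -0.35   0.527  0.695]
 [ 0.017  0.821  0.57   0.901]
 [ 0.     0.     0.     1.   ]]
knob 0.75 [208.2, 315.4] 249 [0.482 0.099 0.23 ] [0.468 0.083 0.122] [0.507 0.114 0.25 ]
knob 0.69 [197.4, 282.3] 644 [0.721 0.042 0.101] [ 0.7   -0.107  0.001] [0.929 0.065 0.163]
gearstick 0.52 [208.2, 315.4] 314 [0.487 0.095 0.219] [ 0.468 -0.14   0.001] [0.771 0.114 0.249]
trainer 0.63 [243.0, 314.5] 5413 [0.486 0.111 0.105] [ 0.412 -0.017  0.005] [0.622 0.175 0.235]
top [[389.46659977810253, 0.0, 315.7787899941412], [0.0, 389.46659977810253, 204.9342759892576], [0.0, 0.0, 1.0]] [[-0.021  0.987 -0.158  0.419]
 [-1.    -0.018  0.019  0.012]
 [ 0.016  0.159  0.987  1.14 ]
 [ 0.     0.     0.     1.   ]]
knob 0.63 [238.5, 271.5] 237 [0.485 0.094 0.243] [0.468 0.078 0.12 ] [0.511 0.113 0.249]
gearstick 0.8 [240.1, 275.9] 247 [0.486 0.092 0.243] [0.468 0.078 0.108] [0.515 0.111 0.249]
trainer 0.63 [228.7, 288.9] 5243 [0.519 0.07  0.12 ] [ 0.414 -0.022  0.01 ] [0.627 0.16  0.244]
```

View pics/a.png

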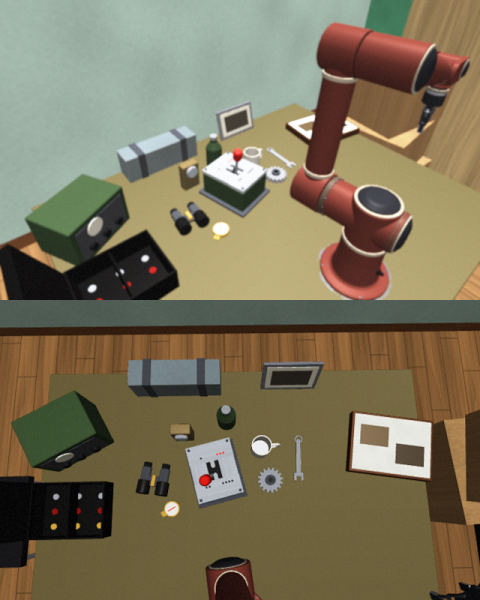

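Side view: the trainer is in the middle with the knob at about (row 155, col 238). Top view: the knob is rear-left on the plate at about (480, 205), and the trainer is slightly turned. Next I'll measure the plate frame.

```bash
python3 - <<'E'
from h import *
np.set_printoptions(precision=4,suppress=True)
im=ctrl.get_image("top");w=world(im)
m=(abs(w[...,2]-.12)<.008)&(abs(w[...,0]-.52)<.2)&(abs(w[...,1]-.07)<.14)
n,l,s,c=cv2.connectedComponentsWithStats(m.astype(np.uint8));k=1+s[1:,4].argmax()
p=w[l==k];r=cv2.minAreaRect((p[:,:2]*1000).astype(np.float32));print(r,cv2.boxPoints(r),p[:,2].mean())
for cam in("top","side"):
    im=ctrl.get_image(cam);w=world(im);q=red(im)&(w[...,2]>.2)&(w[...,2]<.26)&(abs(w[...,0]-.5)<.15)&(abs(w[...,1]-.07)<.12)
    a=w[q];t=a[a[:,2]>.243]
    print(cam,len(a),a.min(0),a.max(0),a.mean(0),"top",len(t),t.mean(0),t.min(0),t.max(0))
E
```

```text
((528.3201904296875, 74.81199645996094), (200.69976806640625, 159.9647674560547), 14.042370796203613) [[411.5623 128.0554]
 [450.376  -27.1291]
 [645.0781  21.5686]
 [606.2644 176.7531]] 0.12022851897914724
top 193 [0.4673 0.0777 0.2162] [0.5008 0.1112 0.2511] [0.4835 0.0938 0.2426] top 128 [0.4846 0.0966 0.2461] [0.4696 0.083  0.2431] [0.4993 0.1106 0.2511]
side 157 [0.4665 0.0839 0.2077] [0.4963 0.1143 0.2512] [0.4784 0.1027 0.2365] top 65 [0.482  0.0992 0.2467] [0.4676 0.0839 0.2432] [0.4963 0.1123 0.2512]
```

>>> move_arm([
  [[-0.12, 0, 0, 0], [-0.12, 0, 0, 0], [0, 0.145, 0, 0], [0, 0.145, 0, 0], [0, 0.145, 0, 0], [0, 0.145, 0, 0], [0, 0.145, 0, 0], [0, 0.145, 0, 0], [0, 0.145, 0, 0], [0, 0.145, 0, 0], [0, 0.145, 0, 0], [0, 0.145, 0, 0], [0, 0.145, 0, 0], [0, 0.145, 0, 0], [0, 0, 0, 0]],
], gripper=1, squeeze=20)

```text
t: 1.8
tool_pos: [0.5775, -0.4995, 0.3039]
tool_rot: [1.027, 1.316, -1.023]
contact_force: [-0.6, -0.8, -1.4]
opening: -0.0
```

>>> move_arm([
  [[0, 0, -0.14, 0], [0, 0, -0.14, 0], [0, 0, -0.14, 0], [0, 0, -0.14, 0], [0, 0, -0.14, 0], [0, 0, -0.14, 0], [0, 0, -0.14, 0], [0, 0, -0.14, 0], [0, 0, -0.14, 0], [0, 0, -0.14, 0], [0, 0, -0.14, 0], [0, 0, -0.14, 0], [0, 0, -0.14, 0], [0, 0, -0.14, 0], [0, 0, -0.14, 0], [0, 0, -0.14, 0], [0, 0, -0.14, 0], [0, 0, 0, 0], [0, 0, 0, 0]],
])

```text
t: 3.38
tool_pos: [0.4291, 0.0762, 0.3056]
tool_rot: [1.027, 1.314, -1.026]
contact_force: [0.1, -1.3, 1.0]
opening: -0.0002
```

```bash
cat >> h.py <<'E'
def fr(p):
    a=np.radians(14.04);d=np.array(p)[...,:2]-[.5283,.0748]
    return np.stack([d@[np.cos(a),np.sin(a)],d@[-np.sin(a),np.cos(a)]],-1)
def look(name=None):
    o=ctrl.get_obs();print("t",round(o["t"],2),"tcp fwd,left mm",(fr(o["tool_pos"])*1000).round(1),"z",round(o["tool_pos"][2],4),"F",np.round(o["contact_force"],1))
    for cam in("top","side"):
        im=ctrl.get_image(cam);w=world(im);q=red(im)&(w[...,2]>.2)&(w[...,2]<.26)&(abs(w[...,0]-.53)<.12)&(abs(w[...,1]-.07)<.1)
        a=w[q]
        if len(a)==0: print(cam,"none");continue
        f=fr(a)*1000;print(cam,len(a),"knob min",f.min(0).round(1),"max",f.max(0).round(1),"zmax",a[:,2].max().round(3))
        if name:
            v,u=np.nonzero(q);r,c=int(v.mean()),int(u.mean())
            cr=im["pixels"][max(r-75,0):r+75,max(c-100,0):c+100]
            cv2.imwrite(f"pics/{name}_{cam}.png",cv2.cvtColor(cv2.resize(cr,None,fx=3,fy=3,interpolation=cv2.INTER_CUBIC),cv2.COLOR_RGB2BGR))
E
python3 -c "
from h import *
look('b')"
```

```text
t 3.38 tcp fwd,left mm [-95.9  25.4] z 0.3056 F [ 0.1 -1.3  1. ]
top 17 knob min [-27.5  14.5] max [-22.8  33.5] zmax 0.248
side 157 knob min [-55.   22.6] max [-23.1  50. ] zmax 0.251
```

View pics/b_side.png

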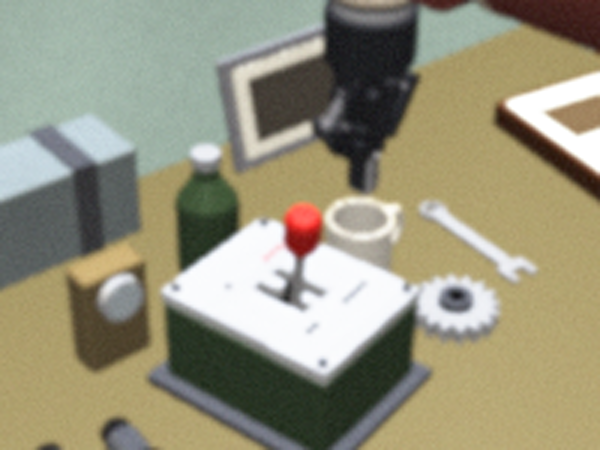

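Closed fingers hang behind and above the knob (knob at crop (303, 228), fingertip at (365, 185)), with nothing in the way. I'll descend behind the knob and push forward.

>>> move_arm([
  [[0.075, 0, -0.014, 0], [0.075, 0, -0.014, 0], [0.075, 0, 0, 0], [0.07, 0, 0, 0], [0, 0.02, 0, 0], [0, 0.02, 0, 0], [0, 0.02, 0, 0], [0, 0.02, 0, 0], [0, 0.02, 0, 0], [0, 0.02, 0, 0], [0, 0.02, 0, 0], [0, 0.02, 0, 0], [0, 0.02, 0, 0], [0, 0.02, 0, 0], [0, 0.02, 0, 0], [0, 0, 0, 0], [0, 0, 0, 0]],
])

```text
t: 4.9
tool_pos: [0.4815, 0.0951, 0.2314]
tool_rot: [1.029, 1.314, -1.029]
contact_force: [-0.4, -0.6, 0.7]
opening: 0.0001
```

```bash
python3 -c "
from h import *
look('c')"
```

```text
t 4.9 tcp fwd,left mm [-40.5  31.1] z 0.2314 F [-0.4 -0.6  0.7]
top none
side 102 knob min [-35.3  35.1] max [ 2.7 49.6] zmax 0.253
```

>>> move_arm([
  [[0, 0.016, 0, 0], [0, 0.016, 0, 0], [0, 0.014, 0, 0], [0, 0, 0, 0], [0, 0, 0, 0]],
])

```text
t: 5.42
tool_pos: [0.4927, 0.0978, 0.2315]
tool_rot: [1.029, 1.314, -1.029]
contact_force: [-0.5, 1.3, 0.7]
opening: 0.0003
```

>>> move_arm([
  [[0, -0.08, 0, 0], [0, -0.08, 0, 0], [-0.15, 0, -0.02, 0], [-0.15, 0, -0.14, 0], [0, 0, -0.12, 0], [0, 0, 0, 0]],
])

```text
t: 5.92
tool_pos: [0.4384, 0.153, 0.3023]
tool_rot: [1.031, 1.313, -1.021]
contact_force: [0.5, 0.8, 0.1]
opening: -0.0002
```

```bash
python3 -c "
from h import *
look('d')"
```

```text
t 5.92 tcp fwd,left mm [-68.2  97.7] z 0.3023 F [0.5 0.8 0.1]
top 187 knob min [-18.5  12.2] max [13.6 46.9] zmax 0.254
side 102 knob min [-17.6  29.3] max [13.1 50.4] zmax 0.253
```

View pics/d_side.png

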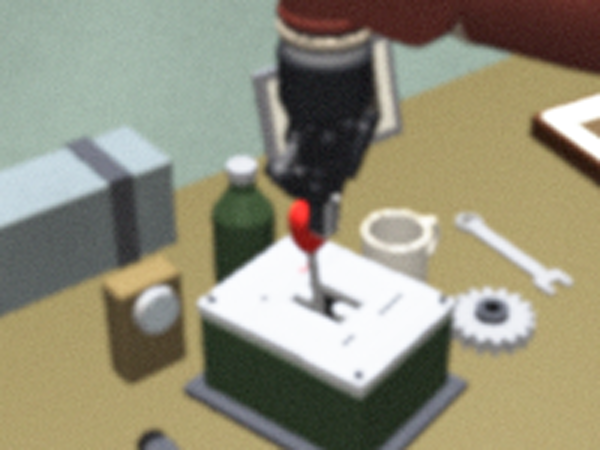

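The knob (crop (303, 225)) stands at the crossing, centre about 2.5 mm behind it, with the fingers clear. Next: go to its left side and push right.

>>> move_arm([
  [[0, 0.136, 0, 0], [0, 0.136, 0, 0], [0, 0, 0, 0], [0.1, 0, 0, 0], [0.1, 0, 0, 0], [0.08, 0, 0, 0], [0, 0, 0.02, 0], [0, 0, 0.02, 0], [0, 0, 0.02, 0], [0, 0, 0.02, 0], [0, 0, 0.02, 0], [0, 0, 0.02, 0], [0, 0, 0.02, 0], [0, 0, 0.02, 0], [0, 0, 0.02, 0], [0, 0, 0, 0]],
])

```text
t: 7.35
tool_pos: [0.5155, 0.1217, 0.2299]
tool_rot: [1.03, 1.313, -1.029]
contact_force: [-0.6, 1.3, 0.8]
opening: 0.0001
```

```bash
python3 -c "
from h import *
look('e')"
```

```text
t 7.35 tcp fwd,left mm [-1.  48.6] z 0.2299 F [-0.6  1.3  0.8]
top 12 knob min [-16.5   2.1] max [-9.6  9.3] zmax 0.247
side 105 knob min [-19.    7.8] max [ 1.  41.8] zmax 0.26
```

>>> move_arm([
  [[0, 0, 0.02, 0], [0, 0, 0.02, 0], [0, 0, 0.02, 0], [0, 0, 0.02, 0], [0, 0, 0.02, 0], [0, 0, 0.02, 0], [0, 0, 0, 0]],
])

```text
t: 8.03
tool_pos: [0.5226, 0.0922, 0.2295]
tool_rot: [1.03, 1.313, -1.03]
contact_force: [-0.2, 0.8, 1.4]
opening: -0.0005
```

```bash
python3 -c "
from h import *
look('f')"
```

```text
t 8.03 tcp fwd,left mm [-1.3 18.3] z 0.2295 F [-0.2  0.8  1.4]
top none
side 101 knob min [-20.1 -20.8] max [-4.   9.2] zmax 0.26
```

View pics/f_side.png

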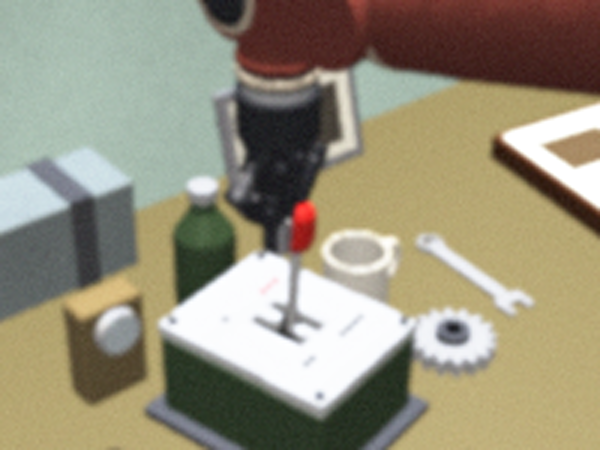

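The finger is left of the knob (crop (303, 225)) and the lever is now mid-crossing. I'll push on in smaller steps.

>>> move_arm([
  [[0, 0, 0.02, 0], [0, 0, 0.02, 0], [0, 0, 0.016, 0], [0, 0, 0, 0]],
])

```text
t: 8.47
tool_pos: [0.5258, 0.0789, 0.2293]
tool_rot: [1.029, 1.314, -1.03]
contact_force: [0.3, 0.2, -0.0]
opening: 0.0
```

```bash
python3 -c "
from h import *
look('g')"
```

```text
t 8.47 tcp fwd,left mm [-1.4  4.6] z 0.2293 F [ 0.3  0.2 -0. ]
top none
side 101 knob min [-18.7 -37.6] max [-2.5 -0.5] zmax 0.258
```

>>> move_arm([
  [[0, 0, 0.01, 0], [0, 0, 0.008, 0], [0, 0, 0, 0]],
])

```text
t: 8.82
tool_pos: [0.5267, 0.0751, 0.2293]
tool_rot: [1.029, 1.314, -1.03]
contact_force: [-0.2, 0.4, -1.7]
opening: 0.0001
```

>>> move_arm([
  [[0, 0, -0.05, 0], [0, 0, -0.05, 0], [-0.15, 0, 0, 0], [-0.15, -0.1, 0, 0], [0, -0.15, 0, 0], [0, -0.15, 0, 0], [0, 0, 0, 0], [0, 0, 0, 0]],
])

```text
t: 9.48
tool_pos: [0.4243, 0.0768, 0.3022]
tool_rot: [1.03, 1.312, -1.027]
contact_force: [-0.3, -0.0, 0.3]
opening: -0.0001
```

```bash
python3 -c "
from h import *
look('h')"
```

```text
t 9.48 tcp fwd,left mm [-100.4   27.1] z 0.3022 F [-0.3 -0.   0.3]
top 182 knob min [-18.4 -47.7] max [ 13.1 -13.2] zmax 0.254
side 176 knob min [-19.9 -47.7] max [14.4 -9.8] zmax 0.254
```

View pics/h_top.png

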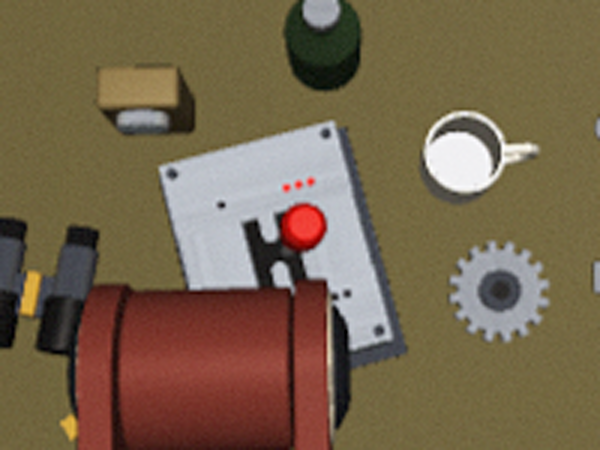

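The top view shows the knob (crop (303, 227)) in the right-hand column at the crossing, by my estimate 27–30 mm right. I'll nudge it 2.5 mm further for margin before pushing forward.

>>> move_arm([
  [[0, 0.13, 0, 0], [0, 0.13, 0, 0], [0, 0.138, 0, 0], [0, 0, 0, 0], [0.1, 0, 0, 0], [0.1, 0, 0, 0], [0.09, 0, 0, 0], [0, 0, 0.03, 0], [0, 0, 0.03, 0], [0, 0, 0.03, 0], [0, 0, 0.016, 0], [0, 0, 0.008, 0], [0, 0, 0.004, 0], [0, 0, 0, 0]],
])

```text
t: 10.75
tool_pos: [0.53, 0.0711, 0.2308]
tool_rot: [1.031, 1.312, -1.028]
contact_force: [0.8, 1.2, 1.8]
opening: 0.0001
```

```bash
python3 -c "
from h import *
look()"
```

```text
t 10.75 tcp fwd,left mm [ 0.8 -4. ] z 0.2308 F [0.8 1.2 1.8]
top none
side 110 knob min [-19.2 -45.8] max [ 3.4 -8.9] zmax 0.259
```

>>> move_arm([
  [[0, 0, -0.04, 0], [0, 0, -0.04, 0], [-0.14, 0, 0, 0], [-0.14, 0, 0, 0], [0, -0.12, 0, 0], [0, -0.124, 0, 0], [0, 0, 0.094, 0], [0, 0, 0.094, 0], [0, 0, 0, 0], [0.1, 0, 0, 0], [0.1, 0, 0, 0], [0.1, 0, 0, 0], [0, 0, 0, 0]],
])

```text
t: 11.93
tool_pos: [0.4731, 0.0316, 0.218]
tool_rot: [1.025, 1.324, -1.035]
contact_force: [-0.4, -0.9, -0.9]
opening: 0.0
```

```bash
python3 -c "
from h import *
look()"
```

```text
t 11.93 tcp fwd,left mm [-64.  -28.5] z 0.218 F [-0.4 -0.9 -0.9]
top none
side 141 knob min [-18.9 -46.6] max [ 13.1 -14.4] zmax 0.253
```

>>> move_arm([
  [[-0.024, 0, 0.012, 0], [0, 0.02, 0, 0], [0, 0.02, 0, 0], [0, 0.02, 0, 0], [0, 0.02, 0, 0], [0, 0.02, 0, 0], [0, 0.02, 0, 0], [0, 0.02, 0, 0], [0, 0.02, 0, 0], [0, 0.02, 0, 0], [0, 0.02, 0, 0], [0, 0.02, 0, 0], [0, 0.02, 0, 0], [0, 0, 0, 0]],
])

```text
t: 13.2
tool_pos: [0.5361, 0.0421, 0.23]
tool_rot: [1.029, 1.314, -1.029]
contact_force: [-1.3, -0.2, 0.5]
opening: -0.0003
```

```bash
python3 -c "
from h import *
look('i')"
```

```text
t 13.2 tcp fwd,left mm [ -0.3 -33.6] z 0.23 F [-1.3 -0.2  0.5]
top none
side 121 knob min [  3.7 -33. ] max [ 43.4 -13.6] zmax 0.25
```

View pics/i_side.png

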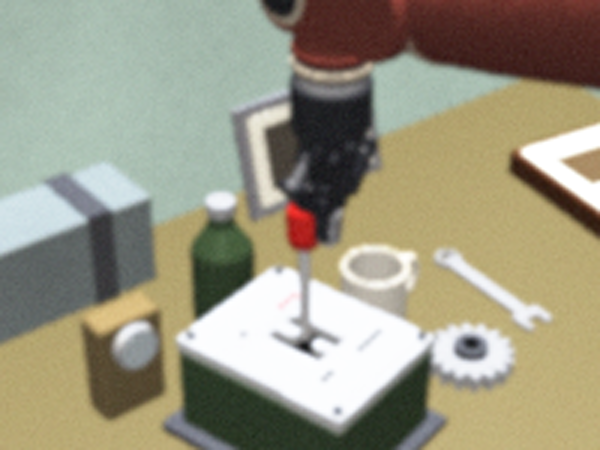

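The finger is behind the knob (crop (302, 228)) and the lever is about halfway forward in the right-hand column. Pushing on.

>>> move_arm([
  [[0.008, 0.016, 0, 0], [0.008, 0.016, 0, 0], [0, 0.016, 0, 0], [0, 0.016, 0, 0], [0, 0.016, 0, 0], [0, 0.012, 0, 0], [0, 0, 0, 0], [0, 0, 0, 0]],
])

```text
t: 13.97
tool_pos: [0.558, 0.0474, 0.2261]
tool_rot: [1.029, 1.314, -1.029]
contact_force: [-0.2, 0.1, -0.3]
opening: -0.0002
```

```bash
python3 -c "
from h import *
look()"
```

```text
t 13.97 tcp fwd,left mm [ 22.2 -33.8] z 0.2261 F [-0.2  0.1 -0.3]
top none
side 118 knob min [ 33.3 -33.1] max [ 66.5 -13.3] zmax 0.244
```

>>> move_arm([
  [[0, 0.006, 0, 0], [0, 0.006, 0, 0], [0, 0, 0, 0], [0, 0, 0, 0]],
])

```text
t: 14.4
tool_pos: [0.5607, 0.0481, 0.2262]
tool_rot: [1.029, 1.314, -1.029]
contact_force: [-1.0, -0.7, 0.3]
opening: 0.0003
```

>>> move_arm([
  [[0, 0.004, 0, 0], [0, 0, 0, 0], [0, 0, 0, 0]],
])

```text
t: 14.65
tool_pos: [0.5617, 0.0483, 0.2262]
tool_rot: [1.029, 1.314, -1.029]
contact_force: [-1.2, -0.2, -0.2]
opening: 0.0001
```

```bash
python3 -c "
from h import *
look()"
```

```text
t 14.65 tcp fwd,left mm [ 25.9 -33.8] z 0.2262 F [-1.2 -0.2 -0.2]
top none
side 123 knob min [ 29.5 -30.8] max [ 69.7 -13.4] zmax 0.245
```

>>> move_arm([
  [[0, -0.1, 0, 0], [0, -0.12, 0, 0], [0, -0.14, 0, 0], [-0.14, -0.1, 0, 0], [-0.14, 0, 0, 0], [0, -0.1, 0, 0], [0, 0, 0, 0]],
])

```text
t: 15.33
tool_pos: [0.4261, 0.0145, 0.299]
tool_rot: [1.032, 1.307, -1.026]
contact_force: [0.1, -0.6, -0.5]
opening: 0.0003
```

```bash
python3 -c "
from h import *
look('j')"
```

```text
t 15.33 tcp fwd,left mm [-113.7  -33.7] z 0.299 F [ 0.1 -0.6 -0.5]
top 209 knob min [ 34.9 -51.7] max [ 73.6 -16.4] zmax 0.247
side 159 knob min [ 33.9 -42.6] max [ 69.6 -14.3] zmax 0.246
```

View pics/j_top.png

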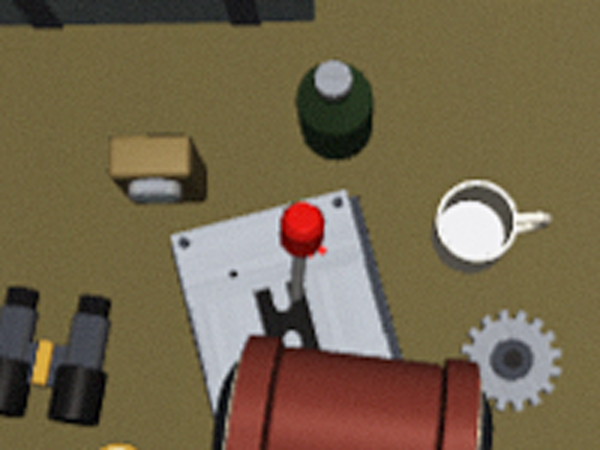

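The top view shows the lever leaning forward and right, knob at crop (302, 230) over the third-gear dots, and exhibits look undisturbed. I'll check the angles with a model fit to the depth points.

```bash
cat > fit.py <<'E'
from h import *
from scipy.optimize import least_squares
def pts(cam):
    im=ctrl.get_image(cam);w=world(im);q=red(im)&(w[...,2]>.19)&(w[...,2]<.26)&(abs(w[...,0]-.53)<.12)&(abs(w[...,1]-.07)<.1)
    q=cv2.erode(q.astype(np.uint8),np.ones((2,2)))>0
    a=w[q];return np.c_[fr(a),a[:,2]-.03]
def res(x,P):
    ax=np.array([np.tan(x[0]),-np.tan(x[1]),1]);ax/=np.linalg.norm(ax)
    h=P@ax;r=np.linalg.norm(P-h[:,None]*ax,axis=1)
    a,b=r-.018,abs(h-.2)-.023
    return np.where((a>0)&(b>0),np.hypot(a,b),np.maximum(a,b))*1000
S={c:pts(c) for c in("top","side")}
for n,P in {**S,"both":np.vstack(list(S.values()))}.items():
    s=least_squares(res,[.27,.16],args=(P,),loss="soft_l1");print(n,len(P),"shift,across",s.x.round(3),"median |res| mm",np.median(abs(s.fun)).round(2))
E
python3 fit.py
```

```text
top 173 shift,across [0.29  0.175] median |res| mm 1.05
side 133 shift,across [0.284 0.186] median |res| mm 1.29
both 306 shift,across [0.289 0.181] median |res| mm 1.22
```

The fit gives a shift of about 0.29 and an across of at least 0.165, so the lever is fully home. The arm is clear, so I'm handing in.

```bash
python3 -c "
from station import ctrl
print(ctrl.finish_job())"
```

```text
the job is handed in; nothing more can be done
None
```

The lever is in third gear and the job is handed in; no verdict was reported. I pushed the knob with the closed fingers: forward to the crossing, across to the right, then forward into the third slot. After that I backed the arm off and up. The clock stood at about 15.5 s of the 61 s allowed.

- **Lever position:** a fit to the depth points gave a forward lean of about 0.29 rad and a rightward lean of about 0.18 rad. That is slightly past the 0.165 rad stop, which is within calibration error. The cruder estimate from the knob's edges put it about 54 mm forward, against 57 mm at full travel. That disagrees by about 3 mm but is still past the 0.25 rad limit.
- **Crossing:** before the extra nudge I put the knob 27–30 mm to the right, against 24 mm needed for step 1. I pushed it about 4–5 mm further for margin.
- **Forces:** measured tool forces at the end of each move stayed under about 3 N, but forces during the moves were not recorded.
- **Exhibits:** none looked moved in the last picture. I did not measure their positions, and the compass and wrench were partly or wholly outside that crop.
- **Arm clear:** at hand-in the tool was about 170 mm behind the knob and above it, touching nothing as far as I could see.

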